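# Lock the treat tub with the slot key

### The arm

A 7-joint arm with a two-finger parallel gripper is mounted at the origin on the work surface. World frame = base frame: x ahead of the robot, y to its left, z up, the work surface at z = 0. Lengths are in m, angles in rad, forces in N, time in s.
With the tool pointing down it reaches from about 0.35 to 0.9 m from the base axis. Payload 8.1 kg.
Tool frame: the origin (TCP) lies between the finger pads; the fingertips stand 17 mm ahead of it and the grasp point (between the pads) lies 2 mm behind it; z points along the fingers, y is the line along which they close (so a half turn about z gives the same grasp; the last joint's range is limited). The gripper opens to 92 mm and grips with 3 to 60 N. Pads are 19 mm wide; open, the fingers measure 130 mm over their backs; the gripper's body (75 mm by 190 mm) begins 47 mm behind the grasp point.
Start: joints at [-1.288, 0.434, 0.025, 1.573, -0.012, 1.134, -0.075], TCP at [0.235, 0.579, 0.244] pointing down, gripper open.
Joint ranges: [-2.62, 2.62], [-0.44, 2.09], [-1.27, 1.32], [0.08, 2.57], [-1.32, 4.46], [0.12, 2], [-2.74, 2.74]. Speed limits (rad/s): [2.22, 2.22, 3.01, 3.01, 3.14, 3.14, 3.14].

### API

Orientations are given as a rotation vector (axis times angle).
In Python, from cell import observe, get_image, calibration, sign_off, look_for, regions_of, landmark_of gives the robot as it stands.
- The arm moves only by the tool jog_arm, never from a script. Its argument "plan" is a list of rows, each an object with "offset": the shift along the tool's x, y, z normalised to -1 to 1, where 1 is 0.15 m, a list of three; "twist": the turn, a rotation vector about the tool's x, y, z normalised to -1 to 1, where 1 is 2 pi rad, a list of three; "fingers": the gripper command: -1 is shut, 1 is fully open, values between are in proportion. In form: [{"offset": [x, y, z], "twist": [ax, ay, az], "fingers": fingers}, ...]. A call has 1 to 20 rows; each row is the pose to reach, as a shift and turn from the pose commanded when the call began, along the tool's axes at that moment, turning the shorter way round; what a row does not reach only later rows make up. A row lasts 1/8 s, in which the tool goes at most 62.5 mm and 10.7 degrees, less where a joint would pass 70% of its speed; a pose out of reach is approached as far as the arm can. A call with a number of a shift or a turn outside -1 to 1 is refused whole. A call with a gripper value outside its range is refused whole. The fingers move at their own pace and stop on an object; "newtons" is the grip in N (left out, the last holds). Time passes only in rows, so rows that repeat a pose let the fingers close. It gives the time, the measured TCP pose, the force, the opening and the grip force at its end, in the units of the state.
- observe(): the state, without advancing time (a new reading comes with each control period).
- get_image(name): name is "scene" or "side" or "wrist"; returns the picture (420x560x3 uint8, red, green, blue); there is no depth.
- calibration(name): a dict with "fov_y" (degrees; the focal length in pixels is half the picture's height over the tangent of half this angle, whatever the lens; pixels are square), "cx", "cy" (the principal point, pixels), "position" and "attitude" of the camera in the world. Camera axes: x right, y down, z forward; pixel columns grow to the right and rows downward; lengths in m; the calibration is good to about 2 mm. A picture is of the moment at which its call begins: read the wrist's pose just before it. calibration takes no time and is no camera call; for the wrist camera it gives the pose at the moment of the call.
- sign_off(): hands the job in; it is judged then, once.
Trained networks look in the newest picture that a camera, given by its name, has taken for a name from the list of things; names that differ only in an ending like _2 or _b are one class to them, and where a whole thing is asked for, a point or a joint stands for the part that bears it (a point fixed in the world has none). Each returns a list of dicts, best first, with "conf" (0 to 1); they miss things now and then, are a little off and sometimes report something else, mostly with a low value. They report only what shows in the picture. A call takes as long as a camera call. They do not tell look-alikes from the thing itself.
- look_for(thing, camera): "box" ([left, top, width, height] as shares, 0 to 1, of the picture: columns of its width, rows of its height, round what is visible of it).
- regions_of(thing, camera): "region" (420x560 bool, what is visible of it) and "box" ([left, top, width, height] as shares, 0 to 1, of the picture: columns of its width, rows of its height, round what is visible of it).
- landmark_of(thing, camera): "at" ([row, column] as shares, 0 to 1, of the picture: columns of its width, rows of its height: a listed point, or the origin of a listed thing).
The state is a dict: "clock": time; "joints": joint angles; "dq": joint speeds; "joint_efforts": joint torques, N m; "position": TCP position; "ee_rot": TCP orientation; "force": force on the tool from outside, world axes, zero at the start; "ft_torque": the same for the moment, N m; "width": opening from 0.0 (shut) to 1.0 (fully open); "gripper_force": force on a finger pad.
Only numpy, scipy, OpenCV 4.12 (cv2) and the standard library are available. Lean on these libraries where they do the work, as an engineer would, in place of code of your own. Each camera call takes 0.05 s, during which the arm holds its last target. There are 200 camera calls.

### The job

Lift the red-handled blade key out of its wooden stand, set its blade in the slotted fastener on top of the green-lidded treat tub and turn it a full quarter turn clockwise, seen from above, until it stops. Then lower the key into the blue bowl and let go. Leave the fastener of the orange-lidded tub alone.

Things in the scene. Friction and masses are not known exactly. Their poses are not given: they have to be found in the camera images.
- key_mid (a point): Centre of the 66 mm tall key, upright, blade down in a fixed wooden block (70 x 80, 45 mm high). Upper 44 mm: red handle, 18 mm thick (x), 36 wide (y); grip across the 18. Lower 22 mm: steel blade, 5 thick (x), 34 wide (y), its end 33 mm below this point; all of the blade is sunk in the block and lifts straight out. 60 g. z up; y starts within 0.45 rad of world y.
- treat_lock (a joint): Angle of the fastener on the treat tub (fixed, green lid 120 mm across, lid top 109 mm above table): 0 open, grows clockwise seen from above, firm stop at 1.571 (locked). Starts at 0 to 0.15; stays where left; friction 0.08 N m.
- treat_lock_slot (a point): Centre of the slot's mouth on the treat tub's white 56 mm fastener: on its turning axis, level with its top, 125 mm above the table. y lies along the slot and turns with it, z up. Slot open at both ends, 12 mm deep, 10 wide below, sides sloping to 22 at the mouth. The blade has 9 degrees of play, so turn the key 10 to 15 degrees more than the fastener. Starts with y within 0.55 rad of world y.
- pellet_lock (a joint): Angle of the like fastener on the like tub with the orange lid, to be left alone; starts at 0 to 0.15 and grows clockwise.
- bowl_in (a point): Centre of the inner floor of the loose blue glazed bowl, 140 mm across its rim, 50 mm tall (rim 45 mm above this point), 0.45 kg; z up.
Not all that is in view belongs to the job. What is shaped like the part that bears treat_lock but black, pink or yellow is not meant.

How it is judged:
On the way, in this order (a step that is already met when the one before it is completed fails the run):
1. the key's blade is in the slot of the treat tub's fastener, which is still open (horizontal distance between key_mid and treat_lock_slot below 0.015 m and z of key_mid in the frame of treat_lock_slot below 0.028 m and angle between the y axis of key_mid and the y axis of treat_lock_slot, either way round below 0.35 rad and value of joint treat_lock below 0.5 rad), for 0.1 s.
2. the fastener is turned to within 20 degrees of its stop, with the key's blade still in its slot (horizontal distance between key_mid and treat_lock_slot below 0.015 m and z of key_mid in the frame of treat_lock_slot below 0.028 m and angle between the y axis of key_mid and the y axis of treat_lock_slot, either way round below 0.35 rad and value of joint treat_lock above 1.22 rad), for 0.1 s.
At the end, for the whole second after the job is handed in: The treat tub's fastener is within 20 degrees of its clockwise stop (over 1.22 rad), the orange-lidded tub's fastener is still open (under 0.3 rad), and the released key lies at rest in the upright bowl (key's centre within 60 mm of the bowl's centre and under 55 mm above its inner floor) (value of joint treat_lock above 1.22 rad and value of joint pellet_lock below 0.3 rad and horizontal distance between key_mid and bowl_in below 0.06 m and z of key_mid in the frame of bowl_in between 0 and 0.055 m and angle between bowl_in's own z axis and vertical below 0.2 rad and linear speed of key below 0.05 m/s); the robot touches nothing.
It fails at once if the orange-lidded tub's fastener is turned past 0.3 rad (value of joint pellet_lock above 0.3 rad).
It fails at once if the key is flung or dropped from high (over about 7 cm) into the bowl: faster than 1.2 m/s above or in the bowl (horizontal distance between key_mid and bowl_in below 0.07 m and z of key_mid in the frame of bowl_in below 0.1 m and linear speed of key above 1.2 m/s).
It also fails if it takes over 51 s, if anything falls off the work surface, if the arm or the gripper's body presses on something with over 40 N, if the wrist force passes 120 N, or if a joint passes its speed limit or range.

## Working session

There is one attempt and no reset: what is moved stays moved. The work goes in short steps, Python scripts to look and compute and a tool call to move; the robot and the scene stay as the last step left them, time stands still between calls to the robot, and variables do not carry over. Pictures are saved under pics/ and viewed, at most 10 in all, crops included, and the job is handed in when it is done.

Besides the shell and the picture viewer there is one more tool, called after "Call:" in YAML: its name, and indented under it one key for each argument. jog_arm: Moves the arm, as the interface text tells. Scaled input: -1 to 1 covers 0.15 m each way for a shift and 2 pi rad each way for a turn. Its arguments: {"type":"object","properties":{"plan":{"type":"array","items":{"type":"object","properties":{"offset":{"type":"array","items":{"type":"number","minimum":-1,"maximum":1}},"twist":{"type":"array","items":{"type":"number","minimum":-1,"maximum":1}},"fingers":{"type":"number"}}}},"newtons":{"type":"number"}},"required":["plan"]}

```bash
mkdir -p pics
cat > h.py <<'E'
import numpy as np, cv2
from scipy.spatial.transform import Rotation as R
from cell import *
def rot(a):
    a=np.array(a,float)
    if a.shape==(3,3): return a
    return R.from_rotvec(a).as_matrix() if a.size==3 else R.from_quat(a).as_matrix()
def ray(name,u,v,c=None):
    c=c or calibration(name); f=210/np.tan(np.radians(c['fov_y'])/2)
    d=rot(c['attitude'])@np.array([(u-c['cx'])/f,(v-c['cy'])/f,1]); return np.array(c['position']),d/np.linalg.norm(d)
def atz(name,u,v,z,c=None):
    p,d=ray(name,u,v,c); return p+d*(z-p[2])/d[2]
def tri(rs):
    A=0;b=0
    for p,d in rs:
        M=np.eye(3)-np.outer(d,d);A=A+M;b=b+M@p
    x=np.linalg.solve(A,b); return x,[round(float(np.linalg.norm((np.eye(3)-np.outer(d,d))@(x-p))),4) for p,d in rs]
def save(n,im): cv2.imwrite('pics/'+n,im[:,:,::-1])
E
python3 - <<'E'
from h import *
for n in ['scene','side','wrist']:
    print(n,calibration(n)); im=get_image(n); save(n+'0.png',im)
    for t in ['key_mid','treat_lock_slot','bowl_in']:
        print(t,[(np.round(np.array(d['at'])[::-1]*[560,420],1),round(d['conf'],2)) for d in landmark_of(t,n)])
s=observe(); print(s)
E
```

```text
scene {'fov_y': 57.015130891171324, 'cx': 281.46834666492776, 'cy': 202.40572418130475, 'position': array([ 1.12455886, -0.44712393,  0.62196454]), 'attitude': array([-2.05251938, -0.9273389 ,  0.4415862 ])}
key_mid [(array([136.1, 228.8]), 0.68)]
treat_lock_slot [(array([350.1, 161.4]), 0.89), (array([265.1, 149.7]), 0.62), (array([299.8, 182.3]), 0.59)]
bowl_in [(array([304.1, 160.9]), 0.62)]
side {'fov_y': 55.234669649307335, 'cx': 279.8042839568612, 'cy': 212.00507300998677, 'position': array([ 0.45425155, -0.87633398,  0.84170281]), 'attitude': array([-2.24818762,  0.19807289, -0.12029691])}
key_mid [(array([221.5, 302.9]), 0.72)]
treat_lock_slot [(array([267. , 160.5]), 0.78), (array([360.5, 205.9]), 0.77), (array([213.2, 191.2]), 0.74), (array([273.2, 191. ]), 0.54)]
bowl_in [(array([199.6, 186.5]), 0.84), (array([219.7, 298.5]), 0.45)]
wrist {'fov_y': 64.28705777401323, 'cx': 285.2585833839537, 'cy': 213.58067464026493, 'position': array([0.16186127, 0.6094584 , 0.38392347]), 'attitude': array([2.38934373, 1.60951475, 0.2445171 ])}
key_mid []
treat_lock_slot []
bowl_in [(array([151., 373.]), 0.56)]
{'clock': 0.6, 'joints': array([-1.28758387,  0.43450007,  0.02500493,  1.57321003, -0.01161448,
        1.13399667, -0.07510737]), 'dq': array([-0.00047713, -0.00030623, -0.00079233, -0.00212183, -0.00090478,
       -0.00017583,  0.00025282]), 'joint_efforts': array([-2.41553025e-04, -6.67349124e+01,  9.83666293e-01, -3.14700723e+01,
       -6.05877349e-02,  3.28314677e-02,  1.52136778e-05]), 'position': array([0.23522144, 0.57905625, 0.24373796]), 'ee_rot': array([6.02438914e-01, 3.08328438e+00, 4.83680035e-05]), 'force': array([ 0.12451364, -0.25864125, -0.79266223]), 'ft_torque': array([0.02380827, 0.01567962, 0.02295966]), 'gripper_force': 0.0, 'width': 0.9971142495533759}
```

View pics/scene0.png

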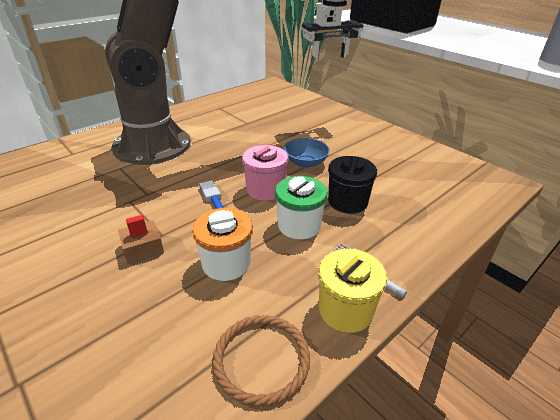

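View pics/side0.png

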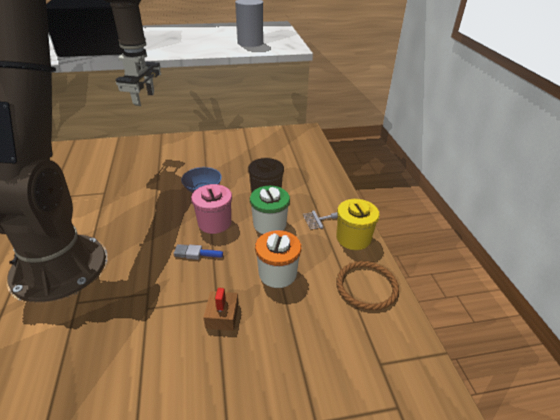

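Scene view: key at (137,227), green fastener (300,187), orange (222,222), pink (265,154), yellow (352,265), black (352,168), bowl (305,152). Side view: key (221,300), green (270,194), orange (278,243), pink (212,194), yellow (358,209), black (265,165), bowl (202,180). Look-alikes for the fastener are therefore orange, pink, yellow and black. I choose the white one on the green lid.

Run:
```python
from h import *
P={'key':((136.1,228.8),(221.5,302.9)),'slot':((299.8,182.3),(273.2,191)),'bowl':((304.1,160.9),(199.6,186.5))}
for k,(a,b) in P.items(): print(k,tri([ray('scene',*a),ray('side',*b)]))
ims=[]
for n,t,c in [('scene','treat_lock_slot',(300,187)),('side','treat_lock_slot',(270,194)),('scene','key_mid',(137,227)),('side','key_mid',(221,300))]:
    im=get_image(n); x,y=c; ims.append(cv2.resize(im[y-30:y+30,x-35:x+35],(385,290),interpolation=cv2.INTER_CUBIC))
    print(n,t,[(np.round(np.array(d['at'])[::-1]*[560,420],1),round(d['conf'],2)) for d in landmark_of(t,n)])
    if t=='key_mid': pass
for n in ['scene','side']:
    for t in ['key_mid','bowl_in']:
        for d in regions_of(t,n): 
            ys,xs=np.nonzero(d['region']); print(n,t,round(d['conf'],2),xs.mean(),ys.mean(),xs.min(),xs.max(),ys.min(),ys.max())
save('crop.png',np.vstack([np.hstack(ims[:2]),np.hstack(ims[2:])]))
```

```text
key (array([ 0.4425023 , -0.25145414,  0.06150764]), [0.0023, 0.0023])
slot (array([0.62424861, 0.06654864, 0.14085888]), [0.0003, 0.0003])
bowl (array([0.40407078, 0.30829186, 0.00669829]), [0.0042, 0.0042])
scene treat_lock_slot [(array([349.1, 159.4]), 0.81), (array([353.8, 264.7]), 0.79), (array([301.6, 182.3]), 0.77), (array([265.2, 151. ]), 0.58)]
side treat_lock_slot [(array([273.8, 194.2]), 0.8), (array([208.6, 188.9]), 0.47), (array([268.1, 160.9]), 0.45)]
scene key_mid [(array([136.8, 225.8]), 0.88)]
side key_mid [(array([220.7, 300.4]), 0.62)]
scene key_mid 0.9 136.30478589420656 225.8060453400504 125 147 215 237
scene bowl_in 0.85 306.88432835820896 151.39738805970148 284 330 137 167
side key_mid 0.62 219.58333333333334 298.7239583333333 215 224 288 310
side bowl_in 0.71 200.25671641791044 178.3507462686567 181 220 168 191
```

View pics/crop.png

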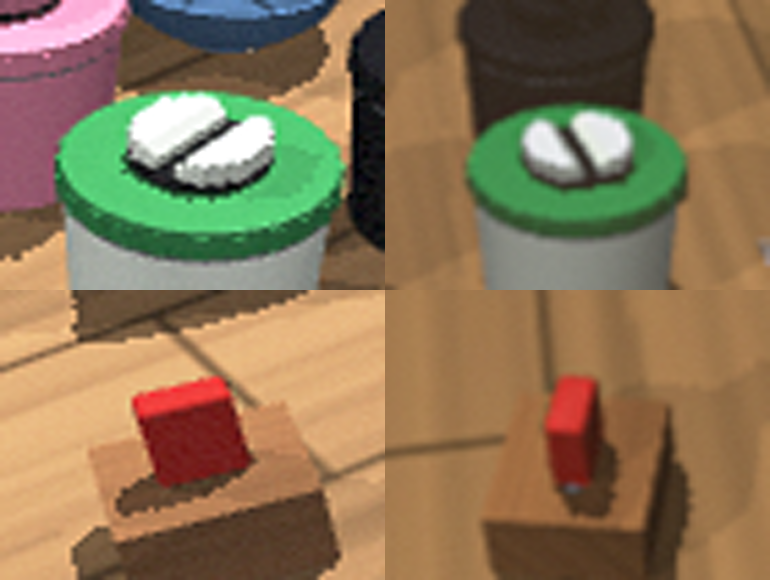

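The close crop confirms the choice: white slotted fastener on the green lid, and the red key in its wooden block. Both triangulate to plausible heights. I'm moving closer for better views.

Call:
jog_arm:
  plan:
    - {"offset":[-1,-0.9,-0.3],"twist":[0,0,0.188],"fingers":1}
    - {"offset":[-1,-0.9,-0.3],"twist":[0,0,0.188],"fingers":1}
    - {"offset":[-1,-0.9,-0.3],"twist":[0,0,0.188],"fingers":1}
    - {"offset":[-1,-0.9,-0.3],"twist":[0,0,0.188],"fingers":1}
    - {"offset":[-1,-0.9,-0.3],"twist":[0,0,0.188],"fingers":1}
    - {"offset":[-1,-0.9,-0.3],"twist":[0,0,0.188],"fingers":1}
    - {"offset":[-1,-0.9,-0.3],"twist":[0,0,0.188],"fingers":1}
    - {"offset":[-1,-0.9,-0.3],"twist":[0,0,0.188],"fingers":1}

```text
clock: 2.2
position: [0.3233, 0.3976, 0.2888]
ee_rot: [-2.217, -2.226, -0.0]
force: [0.3, 0.9, -1.1]
width: 0.998
gripper_force: 0.0
```

```bash
cat >> h.py <<'E'
def go(x,y,z,yaw=None):
    "offset/twist (normalised) to TCP target; yaw = world heading of tool y (mod pi)"
    s=observe(); M=rot(s['ee_rot']); o=M.T@(np.array([x,y,z])-s['position'])/0.15
    h=np.arctan2(M[1,1],M[0,1]); dy=0 if yaw is None else (yaw-h+np.pi/2)%np.pi-np.pi/2
    print('t',round(s['clock'],2),'pos',np.round(s['position'],4),'head',round(h,4),'tilt',np.round(M[:2,2],4),'j1,j7',np.round(s['joints'][[0,6]],2),'-> off',np.round(o,4),'twz',round(-dy/2/np.pi,4),'F',np.round(s['force'],1),'w',round(s['width'],3))
def lm(t,n): return [(np.round(np.array(d['at'])[::-1]*[560,420],1),round(d['conf'],2)) for d in landmark_of(t,n)]
E
python3 - <<'E'
from h import *
go(.47,.17,.29,0)
c=calibration('wrist'); print(c['position'],rot(c['attitude'])[:,2]); im=get_image('wrist'); save('w1.png',im)
for t in ['treat_lock_slot','bowl_in']: print(t,[(l,np.round(atz('wrist',*l[0],.125 if t[0]=='t' else .005,c),4)) for l in lm(t,'wrist')])
E
```

```text
t 2.2 pos [0.3233 0.3976 0.2888] head 0.0043 tilt [0.0001 0.0002] j1,j7 [-1.22 -0.92] -> off [-1.5213  0.9712 -0.008 ] twz 0.0007 F [ 0.3  0.9 -1.1] w 0.998
[0.3239761  0.47803228 0.4291472 ] [ 0.00298358 -0.29634051 -0.95507769]
treat_lock_slot []
bowl_in [((array([350. , 243.8]), 0.62), array([0.4141, 0.3036, 0.005 ]))]
```

Call:
jog_arm:
  plan:
    - {"offset":[-1,1,0],"twist":[0,0,0],"fingers":1}
    - {"offset":[-1,1,0],"twist":[0,0,0],"fingers":1}
    - {"offset":[-1,1,0],"twist":[0,0,0],"fingers":1}
    - {"offset":[-1,1,0],"twist":[0,0,0],"fingers":1}
    - {"offset":[-1,1,0],"twist":[0,0,0],"fingers":1}

```text
clock: 2.98
position: [0.4754, 0.246, 0.2888]
ee_rot: [2.221, 2.221, 0.0]
force: [0.2, 0.3, -0.4]
width: 1.0
gripper_force: 0.0
```

Run:
```python
from h import *
go(.6,.12,.29,0)
c=calibration('wrist'); im=get_image('wrist'); save('w2.png',im)
for t in ['treat_lock_slot','bowl_in']: print(t,[(l,np.round(atz('wrist',*l[0],.125 if t[0]=='t' else .005,c),4)) for l in lm(t,'wrist')])
```

```text
t 2.98 pos [0.4754 0.246  0.2888] head 0.0001 tilt [ 0.0006 -0.0005] j1,j7 [-0.9  -0.46] -> off [-0.8399  0.8307 -0.0072] twz 0.0 F [ 0.2  0.3 -0.4] w 1.0
treat_lock_slot [((array([410. , 338.4]), 0.97), array([0.6117, 0.0909, 0.125 ])), ((array([447.9, 196.2]), 0.58), array([0.6297, 0.249 , 0.125 ]))]
bowl_in [((array([233.5, 124.3]), 0.6), array([0.4137, 0.3093, 0.005 ]))]
```

View pics/w2.png

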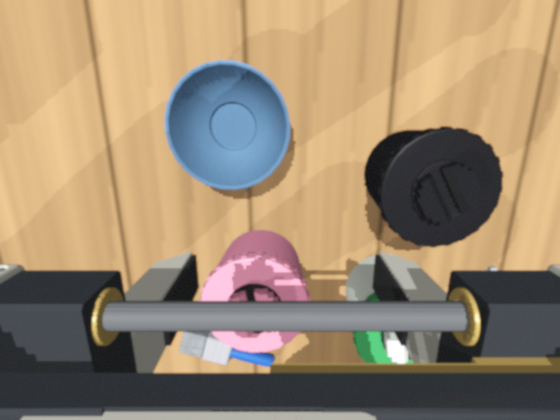

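The wrist view shows the bowl floor at (234,125). The gripper hides anything on the −y side, and the green tub is partly hidden at (375,335). I'm moving past the tub to see its slot clearly.

Call:
jog_arm:
  plan:
    - {"offset":[-1,0.6,0],"twist":[0,0,0],"fingers":1}
    - {"offset":[-1,0.6,0],"twist":[0,0,0],"fingers":1}
    - {"offset":[-1,0.6,0],"twist":[0,0,0],"fingers":1}

```text
clock: 3.5
position: [0.5649, 0.0979, 0.2889]
ee_rot: [2.215, 2.228, 0.001]
force: [-0.1, 0.7, 0.1]
width: 0.999
gripper_force: 0.0
```

Call:
jog_arm:
  plan:
    - {"offset":[-0.9,0.2,0],"twist":[0,0,0],"fingers":1}
    - {"offset":[-0.9,0.2,0],"twist":[0,0,0],"fingers":1}
    - {"offset":[-0.9,0.2,0],"twist":[0,0,0],"fingers":1}
    - {"offset":[-0.9,0.2,0],"twist":[0,0,0],"fingers":1}

```text
clock: 4.0
position: [0.5949, -0.0358, 0.2886]
ee_rot: [-2.217, -2.225, -0.0]
force: [-0.1, -0.2, 0.0]
width: 1.001
gripper_force: 0.0
```

Run:
```python
from h import *
go(.45,-.33,.25,0)
c=calibration('wrist'); im=get_image('wrist'); save('w3.png',im)
for t in ['treat_lock_slot']: print(t,[(l,np.round(atz('wrist',*l[0],.125,c),4),ray('wrist',*l[0],c)) for l in lm(t,'wrist')])
np.save('c3.npy',c,allow_pickle=True)
```

```text
t 4.0 pos [ 0.5949 -0.0358  0.2886] head 0.0038 tilt [-0.0003  0.0006] j1,j7 [-0.4   0.17] -> off [-1.9579 -0.9735  0.2564] twz 0.0006 F [-0.1 -0.2  0. ] w 1.001
treat_lock_slot [((array([306.6,  63.9]), 0.64), array([0.6137, 0.0815, 0.125 ]), (array([0.59566333, 0.04461038, 0.42891845]), array([ 0.05880767,  0.1203476 , -0.99098845]))), ((array([95.3, 10. ]), 0.57), array([0.4436, 0.1204, 0.125 ]), (array([0.59566333, 0.04461038, 0.42891845]), array([-0.43663597,  0.21769382, -0.8729023 ])))]
```

View pics/w3.png

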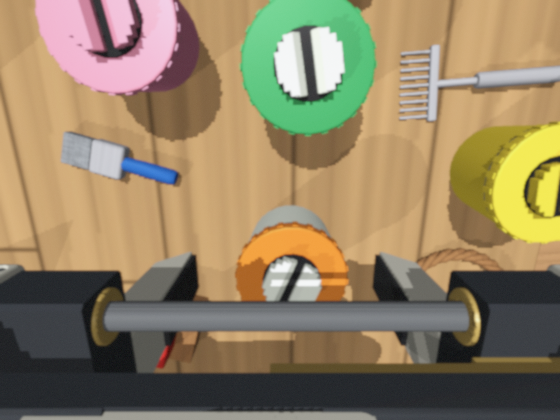

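Green slot runs (304,27)–(314,97), centred at about (310,62). Orange is at (292,280) and the red key at (165,350). Next I'll get a clear view of the key.

Call:
jog_arm:
  plan:
    - {"offset":[-1,-0.5,0],"twist":[0,0,0],"fingers":1}
    - {"offset":[-1,-0.5,0],"twist":[0,0,0],"fingers":1}
    - {"offset":[-1,-0.5,0],"twist":[0,0,0],"fingers":1}

```text
clock: 4.47
position: [0.5196, -0.1867, 0.289]
ee_rot: [-2.215, -2.228, -0.001]
force: [0.9, -0.4, -0.8]
width: 0.999
gripper_force: 0.0
```

Call:
jog_arm:
  plan:
    - {"offset":[-1,-0.5,0.2],"twist":[0,0,0],"fingers":1}
    - {"offset":[-1,-0.5,0.2],"twist":[0,0,0],"fingers":1}
    - {"offset":[-1,-0.5,0.2],"twist":[0,0,0],"fingers":1}
    - {"offset":[-1,-0.5,0.2],"twist":[0,0,0],"fingers":1}

```text
clock: 4.97
position: [0.4446, -0.3383, 0.2584]
ee_rot: [-2.22, -2.222, 0.001]
force: [0.5, 1.2, -0.5]
width: 0.998
gripper_force: 0.0
```

Run:
```python
from h import *
go(.45,-.25,.25,0)
c=calibration('wrist'); im=get_image('wrist'); save('w4.png',im)
for t in ['key_mid','treat_lock_slot']: print(t,[(l,np.round(atz('wrist',*l[0],.056 if t[0]=='k' else .125,c),4)) for l in lm(t,'wrist')])
hsv=cv2.cvtColor(im,cv2.COLOR_RGB2HSV); m=(((hsv[...,0]<6)|(hsv[...,0]>174))&(hsv[...,1]>190)&(hsv[...,2]>60)).astype(np.uint8)
n,l,st,ce=cv2.connectedComponentsWithStats(m)
for i in range(1,n):
    if st[i,4]>100: print(st[i],ce[i],hsv[...,2][l==i].min(),hsv[...,2][l==i].max())
# slot line in w3
c3=np.load('c3.npy',allow_pickle=True).item()
a,b=atz('wrist',304,27,.125,c3),atz('wrist',314,97,.125,c3); print(a,b,(a+b)/2,np.arctan2(*(a-b)[1::-1]),np.linalg.norm(a-b))
```

```text
t 4.97 pos [ 0.4446 -0.3383  0.2584] head 0.0007 tilt [-0.0009 -0.0003] j1,j7 [0.09 0.79] -> off [0.5887 0.0366 0.0559] twz 0.0001 F [ 0.5  1.2 -0.5] w 0.998
key_mid []
treat_lock_slot []
[0.61094601 0.10904103 0.125     ] [0.62066715 0.05540372 0.125     ] [0.61580658 0.08222238 0.125     ] 1.7500886483626192 0.05451111110605949
```

View pics/w4.png

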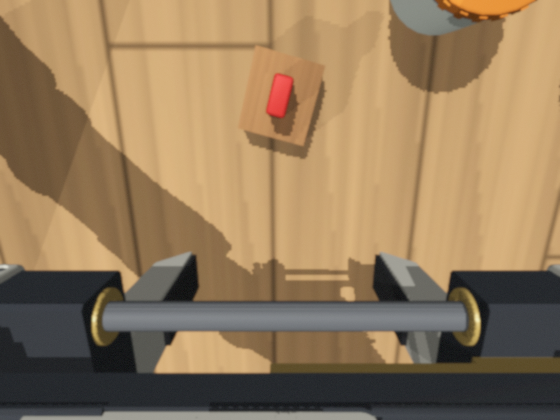

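The key handle is clear at (280,96) on its block, tilted slightly clockwise, with no decoys nearby. I'll segment its top face.

Run:
```python
from h import *
c=calibration('wrist'); im=get_image('wrist').astype(int)
print(im[96,280],im[112,276],lm('key_mid','wrist'))
m=((im[...,0]>120)&(im[...,1]<70)&(im[...,2]<70)).astype(np.uint8); m[:,330:]=0;m[200:]=0
m2=((im[...,0]>200)&(im[...,1]<70)).astype(np.uint8); m2[:,330:]=0;m2[200:]=0
for k in (m,m2):
    pts=np.argwhere(k)[:,::-1].astype(np.float32); r=cv2.minAreaRect(pts); B=cv2.boxPoints(r); print(len(pts),r)
    W=np.array([atz('wrist',*b,.089,c) for b in B]); print(W.mean(0)); 
    for i in range(4):
        e=W[(i+1)%4]-W[i]; print(np.round(np.linalg.norm(e),4),np.arctan2(e[1],e[0])%np.pi)
    w=ray('wrist',*pts.mean(0),c)
    print(tri([w,ray('scene',136.5,220.5)]),tri([w,ray('side',220,292)]))
go(*W.mean(0)[:2],.09,None)
```

```text
[234  78  73] [229  70  65] [(array([276.5, 100.6]), 0.66)]
248 ((281.4999694824219, 103.49998474121094), (18.027755737304688, 41.325164794921875), 33.690067291259766)
[ 0.44518637 -0.24890683  0.089     ]
0.0351 0.9582528177944805
0.0154 2.593430874769103
0.0354 0.9709855705576627
0.0158 2.574329787338182
(array([ 0.44465406, -0.24945631,  0.08665499]), [0.0042, 0.0042]) (array([ 0.44312581, -0.25352565,  0.10093926]), [0.0005, 0.0005])
124 ((276.2115478515625, 99.55769348144531), (15.962453842163086, 39.02907943725586), 15.255120277404785)
[ 0.44058362 -0.24567858  0.089     ]
0.0326 1.2842158538378874
0.0137 2.9004951996355612
0.0327 1.2976348444551622
0.0142 2.892061730822839
(array([ 0.4431538 , -0.24942176,  0.08557969]), [0.0046, 0.0046]) (array([ 0.44236932, -0.25385359,  0.10134221]), [0.0002, 0.0002])
t 5.22 pos [ 0.4477 -0.3348  0.2588] head 0.0077 tilt [0.0005 0.0008] j1,j7 [0.09 0.79] -> off [ 0.5937 -0.0433  1.1255] twz 0.0 F [ 0.4 -0.4 -0.2] w 1.001
```

Run:
```python
from h import *
for k in range(3):
    s=observe(); c=calibration('wrist'); im=get_image('wrist').astype(int)
    m=((im[...,0]>175)&(im[...,1]<115)&(im[...,2]<115)).astype(np.uint8); m[:,330:]=0;m[160:]=0
    pts=np.argwhere(m)[:,::-1].astype(np.float32); r=cv2.minAreaRect(pts); B=cv2.boxPoints(r)
    W=np.array([atz('wrist',*b,.089,c) for b in B]); e=[W[1]-W[0],W[2]-W[1]]
    print(s['position'],len(pts),r,W.mean(0),[(np.linalg.norm(q),np.arctan2(q[1],q[0])%np.pi) for q in e], lm('key_mid','wrist'))
go(*W.mean(0)[:2],.12,None)
```

```text
[ 0.44766474 -0.3348142   0.2587598 ] 793 ((276.0000305175781, 99.00000762939453), (19.887920379638672, 42.20119857788086), 14.03624439239502) [ 0.44035032 -0.245518    0.089     ] [(np.float64(0.03521280437069432), np.float64(1.3047540447152797)), (np.float64(0.017088059014824977), np.float64(2.9212792158707095))] [(array([276.8, 101.5]), 0.76)]
[ 0.44718569 -0.33550889  0.25877745] 798 ((276.26470947265625, 98.44117736816406), (19.645383834838867, 42.928802490234375), 14.03624439239502) [ 0.4401877  -0.24579298  0.089     ] [(np.float64(0.03578737360704676), np.float64(1.3039013417991907)), (np.float64(0.0168676733341247), np.float64(2.9204285416118316))] [(array([276.5,  99.2]), 0.75)]
[ 0.44673495 -0.33615737  0.25880284] 797 ((276.94122314453125, 97.23530578613281), (19.887920379638672, 42.20119857788086), 14.03624439239502) [ 0.44039979 -0.2454473   0.089     ] [(np.float64(0.035103178891433114), np.float64(1.3028870366746694)), (np.float64(0.01706386336265393), np.float64(2.9194037791365175))] [(array([278.2, 100.2]), 0.78)]
t 5.53 pos [ 0.4464 -0.3366  0.2588] head 0.0044 tilt [0.0002 0.0001] j1,j7 [0.09 0.79] -> off [ 0.6079 -0.0373  0.9252] twz 0.0 F [ 0.2 -0.  -1.5] w 1.001
```

Call:
jog_arm:
  plan:
    - {"offset":[0.609,-0.038,0.5],"twist":[0,0,0.0433],"fingers":0.2}
    - {"offset":[0.609,-0.038,0.8],"twist":[0,0,0.0433],"fingers":0.2}
    - {"offset":[0.609,-0.038,1],"twist":[0,0,0.0433],"fingers":0.2}
    - {"offset":[0.609,-0.038,1],"twist":[0,0,0.0433],"fingers":0.2}
    - {"offset":[0.609,-0.038,1],"twist":[0,0,0.0433],"fingers":0.2}

```text
clock: 6.15
position: [0.4409, -0.2473, 0.1104]
ee_rot: [2.498, 1.902, 0.001]
force: [-0.2, -0.1, 2.0]
width: 0.604
gripper_force: 0.0
```

Run:
```python
from h import *
go(.4403,-.2456,.068,-.268)
im=get_image('wrist'); a=np.hstack([cv2.resize(im[150:],(400,193))]);
x,y=221,300; s=get_image('side')[y-60:y+40,x-60:x+60]; q=get_image('scene')[160:260,80:200]
save('g1.png',np.vstack([np.hstack([cv2.resize(s,(360,300)),cv2.resize(q,(360,300))]),cv2.resize(im[150:],(720,300))]))
```

```text
t 6.15 pos [ 0.4409 -0.2473  0.1104] head -0.2693 tilt [ 0.0017 -0.0014] j1,j7 [-0.03  0.51] -> off [ 0.01   -0.0075  0.2828] twz -0.0002 F [-0.2 -0.1  2. ] w 0.604
```

View pics/g1.png

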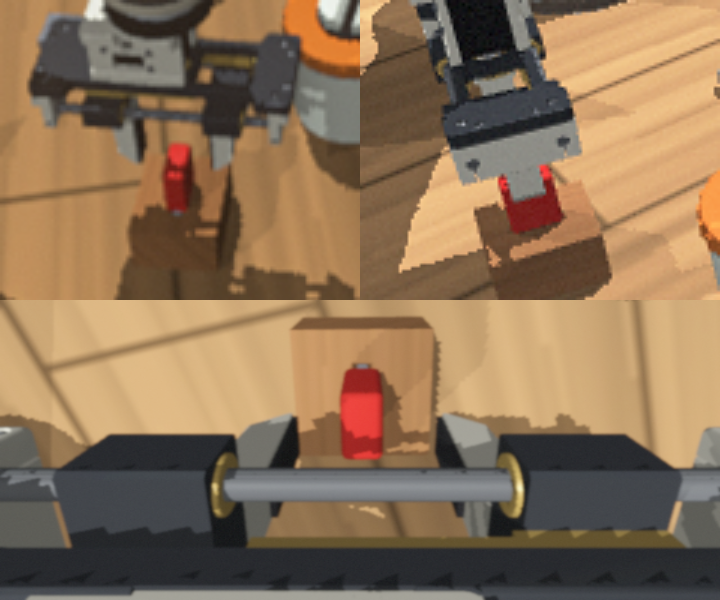

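The fingers straddle the red handle, which sits centred between the pads at about (362,410) in the composite and square to them. Now down and grip.

Call:
jog_arm:
  plan:
    - {"offset":[0,0,0.15],"twist":[0,0,0],"fingers":0.2}
    - {"offset":[0,0,0.273],"twist":[0,0,0],"fingers":0.2}
    - {"offset":[0,0,0.273],"twist":[0,0,0],"fingers":0.2}
    - {"offset":[0,0,0.273],"twist":[0,0,0],"fingers":0.2}
    - {"offset":[0,0,0.273],"twist":[0,0,0],"fingers":-1}
    - {"offset":[0,0,0.273],"twist":[0,0,0],"fingers":-1}
    - {"offset":[0,0,0.273],"twist":[0,0,0],"fingers":-1}
    - {"offset":[0,0,0.273],"twist":[0,0,0],"fingers":-1}
    - {"offset":[0,0,0.273],"twist":[0,0,0],"fingers":-1}
    - {"offset":[0,0,0.273],"twist":[0,0,0],"fingers":-1}
  newtons: 50

```text
clock: 7.55
position: [0.44, -0.2456, 0.0678]
ee_rot: [-2.499, -1.904, -0.0]
force: [0.5, 0.5, 1.4]
width: 0.193
gripper_force: 50.0
```

Gripped: the opening of 17.8 mm matches the handle. Lift and carry.

Call:
jog_arm:
  plan:
    - {"offset":[0,0,-0.3],"twist":[0,0,0],"fingers":-1}
    - {"offset":[0,0,-0.7],"twist":[0,0,0],"fingers":-1}
    - {"offset":[0,0,-1],"twist":[0,0,0],"fingers":-1}
    - {"offset":[0,0,-1],"twist":[0,0,0],"fingers":-1}
    - {"offset":[0,0,-1],"twist":[0,0,0],"fingers":-1}

```text
clock: 8.18
position: [0.4397, -0.2452, 0.2171]
ee_rot: [-2.498, -1.904, 0.0]
force: [0.4, -0.0, -1.5]
width: 0.197
gripper_force: 50.0
```

Run:
```python
from h import *
go(.616,-.03,.245,.179)
```

```text
t 8.18 pos [ 0.4397 -0.2452  0.2171] head -0.2681 tilt [-0.0005  0.0006] j1,j7 [-0.13  0.39] -> off [ 1.6949  0.7531 -0.1855] twz -0.0712 F [ 0.4 -0.  -1.5] w 0.197
```

Call:
jog_arm:
  plan:
    - {"offset":[0.85,0.38,-0.19],"twist":[0,0,0],"fingers":-1}
    - {"offset":[0.85,0.38,-0.19],"twist":[0,0,0],"fingers":-1}
    - {"offset":[0.85,0.38,-0.19],"twist":[0,0,0],"fingers":-1}

```text
clock: 8.55
position: [0.5307, -0.1335, 0.2448]
ee_rot: [-2.491, -1.911, 0.001]
force: [0.4, 0.4, -1.1]
width: 0.194
gripper_force: 50.0
```

Call:
jog_arm:
  plan:
    - {"offset":[0.845,0.37,0],"twist":[0,0,-0.0712],"fingers":-1}
    - {"offset":[0.845,0.37,0],"twist":[0,0,-0.0712],"fingers":-1}
    - {"offset":[0.845,0.37,0],"twist":[0,0,-0.0712],"fingers":-1}
    - {"offset":[0.845,0.37,0],"twist":[0,0,-0.0712],"fingers":-1}
    - {"offset":[0.845,0.37,0],"twist":[0,0,-0.0712],"fingers":-1}
    - {"offset":[0.845,0.37,0],"twist":[0,0,-0.0712],"fingers":-1}

```text
clock: 9.3
position: [0.6152, -0.032, 0.2462]
ee_rot: [-2.018, -2.408, 0.001]
force: [-0.5, -0.1, -0.7]
width: 0.193
gripper_force: 50.0
```

Run:
```python
from h import *
c=calibration('wrist'); im=get_image('wrist'); save('w5.png',im); np.save('c5.npy',c,allow_pickle=True)
print([(l,np.round(atz('wrist',*l[0],.125,c),4)) for l in lm('treat_lock_slot','wrist')])
hsv=cv2.cvtColor(im,cv2.COLOR_RGB2HSV)
g=((hsv[...,0]>55)&(hsv[...,0]<90)&(hsv[...,1]>120)).astype(np.uint8); g[250:]=0
n,l,st,ce=cv2.connectedComponentsWithStats(g); i=1+np.argmax(st[1:,4]); hull=cv2.convexHull(np.argwhere(l==i)[:,::-1].astype(np.int32))
e=cv2.fitEllipse(hull.astype(np.float32)); print('lid',e,atz('wrist',*e[0],.109,c))
M=np.zeros_like(g); cv2.fillConvexPoly(M,hull,1)
w=(M>0)&(hsv[...,1]<60)&(hsv[...,2]>130)
hw=cv2.convexHull(np.argwhere(w)[:,::-1].astype(np.int32)); e=cv2.fitEllipse(hw.astype(np.float32)); print('fast',e,atz('wrist',*e[0],.125,c))
n,l,st,ce=cv2.connectedComponentsWithStats(w.astype(np.uint8)); o=1+np.argsort(-st[1:,4])[:2]; print(st[o],ce[o])
a,b=[atz('wrist',*ce[k],.125,c) for k in o]; d=b-a; print('halves mid',(a+b)/2,'slot heading',(np.arctan2(d[1],d[0])+np.pi/2)%np.pi)
go(.616,.082,.245,None)
```

```text
[((array([311.4,  62. ]), 0.6), array([0.6152, 0.0828, 0.125 ]))]
lid ((310.38250732421875, 62.21552658081055), (155.81935119628906, 163.39266967773438), 10.946147918701172) [0.61525381 0.08468836 0.109     ]
fast ((312.0542297363281, 60.72991943359375), (85.17691040039062, 88.09104919433594), 34.242881774902344) [0.61549069 0.08370258 0.125     ]
[[ 316   23   38   78 2341]
 [ 272   22   35   78 2232]] [[332.70098249  61.66552755]
 [290.57526882  60.77956989]]
halves mid [0.61526723 0.08333339 0.125     ] slot heading 1.7279107881701763
t 9.4 pos [ 0.6155 -0.0313  0.2464] head 0.1769 tilt [0.0001 0.    ] j1,j7 [-0.38  0.36] -> off [0.7433 0.1363 0.0095] twz 0.0 F [-0.6  0.2 -1. ] w 0.189
```

View pics/w5.png

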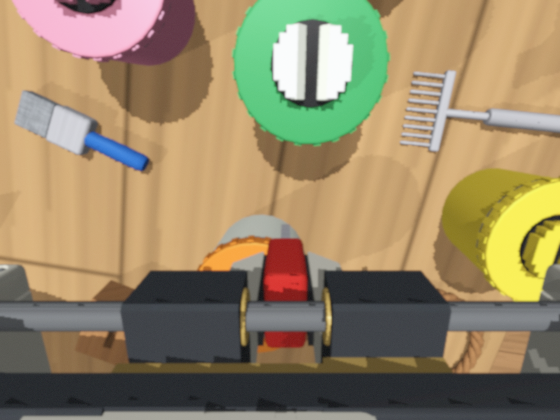

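Wrist view: the slot is centred at (312,62) and parallel to the tool. The lid and fastener fits both give (0.6153, 0.0833). Moving above the slot.

Call:
jog_arm:
  plan:
    - {"offset":[0.752,0.133,0],"twist":[0,0,0],"fingers":-1}
    - {"offset":[0.752,0.133,0],"twist":[0,0,0],"fingers":-1}
    - {"offset":[0.752,0.133,0.376],"twist":[0,0,0],"fingers":-1}
    - {"offset":[0.752,0.133,0.376],"twist":[0,0,0],"fingers":-1}
    - {"offset":[0.752,0.133,0.376],"twist":[0,0,0],"fingers":-1}
    - {"offset":[0.752,0.133,0.376],"twist":[0,0,0],"fingers":-1}
    - {"offset":[0.752,0.133,0.376],"twist":[0,0,0],"fingers":-1}

```text
clock: 10.28
position: [0.6162, 0.0836, 0.1913]
ee_rot: [2.014, 2.409, 0.003]
force: [0.9, -0.0, -0.8]
width: 0.191
gripper_force: 50.0
```

Run:
```python
from h import *
go(.6153,.0833,.159,.165)
q=get_image('scene'); s=get_image('side')
save('g2.png',np.hstack([cv2.resize(q[130:230,250:360],(396,360),interpolation=cv2.INTER_CUBIC),cv2.resize(s[140:240,215:325],(396,360),interpolation=cv2.INTER_CUBIC)]))
```

```text
t 10.28 pos [0.6162 0.0836 0.1913] head 0.178 tilt [0.0022 0.0006] j1,j7 [-0.54  0.19] -> off [-0.0009 -0.007   0.2156] twz 0.0021 F [ 0.9 -0.  -0.8] w 0.191
```

View pics/g2.png

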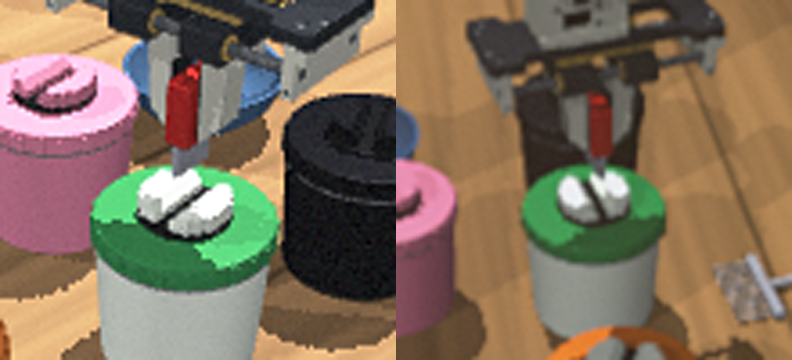

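The blade hangs directly above the green fastener's slot and is parallel to it in both views. Lowering in steps.

Call:
jog_arm:
  plan:
    - {"offset":[0,-0.003,0.06],"twist":[0,0,0],"fingers":-1}
    - {"offset":[0,-0.003,0.1],"twist":[0,0,0],"fingers":-1}
    - {"offset":[0,-0.003,0.13],"twist":[0,0,0],"fingers":-1}
    - {"offset":[0,-0.003,0.16],"twist":[0,0,0],"fingers":-1}
    - {"offset":[0,-0.003,0.18],"twist":[0,0,0],"fingers":-1}
    - {"offset":[0,-0.003,0.18],"twist":[0,0,0],"fingers":-1}

```text
clock: 11.12
position: [0.6149, 0.0841, 0.1626]
ee_rot: [-2.014, -2.411, 0.0]
force: [0.1, -0.1, -0.4]
width: 0.198
gripper_force: 50.0
```

Call:
jog_arm:
  plan:
    - {"offset":[0,0,0.01],"twist":[0,0,0],"fingers":-1}
    - {"offset":[0,0,0.02],"twist":[0,0,0],"fingers":-1}
    - {"offset":[0,0,0.02],"twist":[0,0,0],"fingers":-1}

```text
clock: 11.5
position: [0.615, 0.0841, 0.1598]
ee_rot: [-2.014, -2.411, 0.0]
force: [-0.5, 0.1, -0.8]
width: 0.195
gripper_force: 50.0
```

Run:
```python
from h import *
go(.6153,.0833,.159,.165)
q=get_image('scene'); s=get_image('side'); print(lm('key_mid','scene'),lm('key_mid','side'))
save('g3.png',np.hstack([cv2.resize(q[130:230,250:360],(396,360),interpolation=cv2.INTER_CUBIC),cv2.resize(s[140:240,215:325],(396,360),interpolation=cv2.INTER_CUBIC)]))
```

```text
t 11.5 pos [0.615  0.0841 0.1598] head 0.179 tilt [-0.0001  0.    ] j1,j7 [-0.53  0.21] -> off [-0.0057  0.0012  0.0054] twz 0.0022 F [-0.5  0.1 -0.8] w 0.195
[(array([302.2, 174.4]), 0.54)] [(array([269., 185.]), 0.44)]
```

View pics/g3.png

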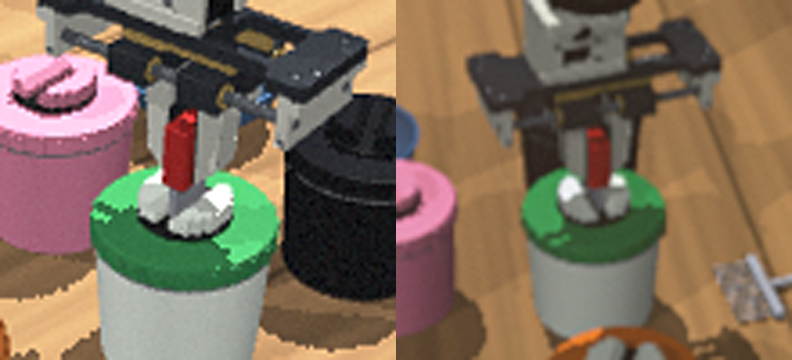

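The blade is seated with no contact force. Turning clockwise (positive about tool z).

Call:
jog_arm:
  plan:
    - {"offset":[0,0,0],"twist":[0,0,0.02],"fingers":-1}
    - {"offset":[0,0,0],"twist":[0,0,0.04],"fingers":-1}
    - {"offset":[0,0,0],"twist":[0,0,0.06],"fingers":-1}
    - {"offset":[0,0,0],"twist":[0,0,0.08],"fingers":-1}
    - {"offset":[0,0,0],"twist":[0,0,0.1],"fingers":-1}
    - {"offset":[0,0,0],"twist":[0,0,0.12],"fingers":-1}
    - {"offset":[0,0,0],"twist":[0,0,0.14],"fingers":-1}
    - {"offset":[0,0,0],"twist":[0,0,0.16],"fingers":-1}
    - {"offset":[0,0,0],"twist":[0,0,0.18],"fingers":-1}
    - {"offset":[0,0,0],"twist":[0,0,0.2],"fingers":-1}
    - {"offset":[0,0,0],"twist":[0,0,0.22],"fingers":-1}
    - {"offset":[0,0,0],"twist":[0,0,0.22],"fingers":-1}

```text
clock: 13.2
position: [0.6154, 0.0836, 0.1599]
ee_rot: [3.087, 0.575, 0.001]
force: [1.2, -1.6, -1.3]
width: 0.193
gripper_force: 50.0
```

Run:
```python
from h import *
go(.6153,.0833,.1598,.179-1.72); print(observe()['ft_torque'])
```

```text
t 13.2 pos [0.6154 0.0836 0.1599] head -1.2028 tilt [ 0.0007 -0.0011] j1,j7 [-0.75 -0.94] -> off [-0.0013  0.002   0.0009] twz 0.0538 F [ 1.2 -1.6 -1.3] w 0.193
[-0.5522713  -0.14469755  0.0695154 ]
```

Call:
jog_arm:
  plan:
    - {"offset":[0,0,0],"twist":[0,0,0.01],"fingers":-1}
    - {"offset":[0,0,0],"twist":[0,0,0.02],"fingers":-1}
    - {"offset":[0,0,0],"twist":[0,0,0.03],"fingers":-1}
    - {"offset":[0,0,0],"twist":[0,0,0.04],"fingers":-1}
    - {"offset":[0,0,0],"twist":[0,0,0.048],"fingers":-1}
    - {"offset":[0,0,0],"twist":[0,0,0.048],"fingers":-1}

```text
clock: 13.95
position: [0.6155, 0.0833, 0.16]
ee_rot: [3.138, 0.108, 0.001]
force: [3.5, -4.2, -2.8]
width: 0.197
gripper_force: 50.0
```

Run:
```python
from h import *
go(.6153,.0833,.1598,.179-1.72); print(observe()['ft_torque'])
```

```text
t 13.95 pos [0.6155 0.0833 0.16  ] head -1.5021 tilt [ 0.0009 -0.0013] j1,j7 [-0.79 -1.19] -> off [-0.0012 -0.0002  0.0016] twz 0.0062 F [ 3.5 -4.2 -2.8] w 0.197
[-1.17895053 -0.46340644  0.42685528]
```

Torque rose to 0.43 N m, well above friction, so it's at the stop. Backing off slightly within the play, then lifting straight out.

Call:
jog_arm:
  plan:
    - {"offset":[0,0,0],"twist":[0,0,-0.01],"fingers":-1}
    - {"offset":[0,0,0],"twist":[0,0,-0.02],"fingers":-1}
    - {"offset":[0,0,0],"twist":[0,0,-0.02],"fingers":-1}
    - {"offset":[0,0,-0.1],"twist":[0,0,-0.02],"fingers":-1}
    - {"offset":[0,0,-0.3],"twist":[0,0,-0.02],"fingers":-1}
    - {"offset":[0,0,-0.5],"twist":[0,0,-0.02],"fingers":-1}
    - {"offset":[0,0,-0.5],"twist":[0,0,-0.02],"fingers":-1}

```text
clock: 14.82
position: [0.6163, 0.0842, 0.238]
ee_rot: [-3.126, -0.3, -0.007]
force: [-0.5, 0.3, 0.2]
width: 0.193
gripper_force: 50.0
```

Run:
```python
from h import *
go(.414,.24,.235,.2)
q=get_image('scene'); s=get_image('side')
save('g4.png',np.hstack([cv2.resize(q[130:230,250:360],(396,360),interpolation=cv2.INTER_CUBIC),cv2.resize(s[140:240,215:325],(396,360),interpolation=cv2.INTER_CUBIC)]))
```

```text
t 14.82 pos [0.6163 0.0842 0.238 ] head -1.3793 tilt [0.0042 0.0015] j1,j7 [-0.82 -1.14] -> off [-1.1262 -1.2761  0.016 ] twz 0.2487 F [-0.5  0.3  0.2] w 0.193
```

View pics/g4.png

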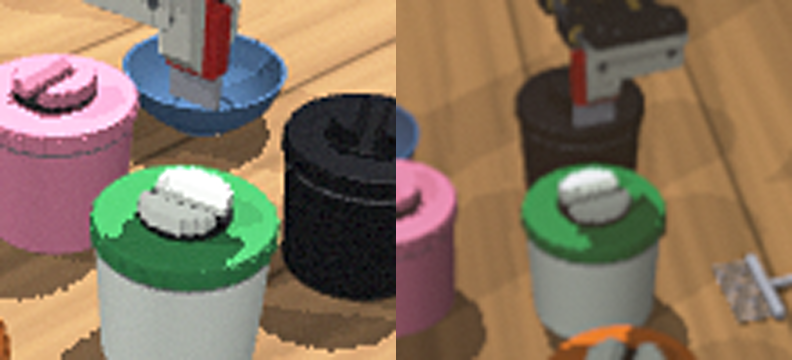

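The fastener's slot is now about a quarter turn from where it was. That view was the 11th, one over my limit of 10, so I won't view any more and will check with numbers only. Carrying the key to the bowl.

Call:
jog_arm:
  plan:
    - {"offset":[-0.56,-0.64,0],"twist":[0,0,0],"fingers":-1}
    - {"offset":[-0.56,-0.64,0],"twist":[0,0,0],"fingers":-1}
    - {"offset":[-0.56,-0.64,0],"twist":[0,0,0],"fingers":-1}

```text
clock: 15.3
position: [0.5096, 0.1674, 0.2332]
ee_rot: [-3.124, -0.313, 0.008]
force: [0.1, -0.9, -0.6]
width: 0.192
gripper_force: 50.0
```

Call:
jog_arm:
  plan:
    - {"offset":[-0.56,-0.64,0],"twist":[0,0,-0.2513],"fingers":-1}
    - {"offset":[-0.56,-0.64,0],"twist":[0,0,-0.2513],"fingers":-1}
    - {"offset":[-0.56,-0.64,0],"twist":[0,0,-0.2513],"fingers":-1}
    - {"offset":[-0.56,-0.64,0],"twist":[0,0,-0.2513],"fingers":-1}
    - {"offset":[-0.56,-0.64,0],"twist":[0,0,-0.2513],"fingers":-1}
    - {"offset":[-0.56,-0.64,0],"twist":[0,0,-0.2513],"fingers":-1}
    - {"offset":[-0.56,-0.64,0],"twist":[0,0,-0.2513],"fingers":-1}
    - {"offset":[-0.56,-0.64,0],"twist":[0,0,-0.2513],"fingers":-1}
    - {"offset":[-0.56,-0.64,0],"twist":[0,0,-0.2513],"fingers":-1}
    - {"offset":[-0.56,-0.64,0],"twist":[0,0,-0.2513],"fingers":-1}

```text
clock: 16.55
position: [0.4135, 0.2401, 0.2345]
ee_rot: [-1.991, -2.43, 0.002]
force: [0.3, 0.5, -0.6]
width: 0.188
gripper_force: 50.0
```

Run:
```python
from h import *
c=calibration('wrist'); im=get_image('wrist')
print([(l,np.round(atz('wrist',*l[0],.005,c),4)) for l in lm('bowl_in','wrist')])
hsv=cv2.cvtColor(im,cv2.COLOR_RGB2HSV); b=((hsv[...,0]>98)&(hsv[...,0]<118)&(hsv[...,1]>110)).astype(np.uint8); b[255:]=0
n,l,st,ce=cv2.connectedComponentsWithStats(b); i=1+np.argmax(st[1:,4]); hull=cv2.convexHull(np.argwhere(l==i)[:,::-1].astype(np.int32)).astype(np.float32)
e=cv2.fitEllipse(hull); print(st[i],e,atz('wrist',*e[0],.05,c))
go(.414,.307,.14,.2)
```

```text
[((array([296.9, 121.1]), 0.57), array([0.4135, 0.31  , 0.005 ]))]
[ 228   50  139  112 5265] ((297.1315612792969, 119.40616607666016), (136.91220092773438, 140.63571166992188), 27.552793502807617) [0.41157723 0.31263365 0.05      ]
t 16.65 pos [0.4135 0.2402 0.2346] head 0.1971 tilt [-0.0005 -0.0005] j1,j7 [-1.2  -0.24] -> off [0.436  0.0907 0.6304] twz -0.0005 F [-0.1 -0.3 -0.3] w 0.196
```

Call:
jog_arm:
  plan:
    - {"offset":[0.457,0.088,0],"twist":[0,0,0],"fingers":-1}
    - {"offset":[0.457,0.088,0.3],"twist":[0,0,0],"fingers":-1}
    - {"offset":[0.457,0.088,0.6],"twist":[0,0,0],"fingers":-1}
    - {"offset":[0.457,0.088,0.8],"twist":[0,0,0],"fingers":-1}
    - {"offset":[0.457,0.088,0.95],"twist":[0,0,0],"fingers":-1}
    - {"offset":[0.457,0.088,0.95],"twist":[0,0,0],"fingers":-1}
    - {"offset":[0.457,0.088,0.95],"twist":[0,0,0],"fingers":-1}

```text
clock: 17.52
position: [0.4134, 0.3106, 0.0931]
ee_rot: [1.99, 2.431, 0.001]
force: [1.0, -0.8, -0.7]
width: 0.192
gripper_force: 50.0
```

Call:
jog_arm:
  plan:
    - {"offset":[0,0,0.1],"twist":[0,0,0],"fingers":-1}
    - {"offset":[0,0,0.18],"twist":[0,0,0],"fingers":-1}
    - {"offset":[0,0,0.22],"twist":[0,0,0],"fingers":-1}
    - {"offset":[0,0,0.22],"twist":[0,0,0],"fingers":-1}

```text
clock: 18.02
position: [0.4127, 0.3101, 0.0588]
ee_rot: [-1.989, -2.431, 0.002]
force: [-0.2, 0.1, -1.1]
width: 0.191
gripper_force: 50.0
```

Call:
jog_arm:
  plan:
    - {"offset":[0,0,0.03],"twist":[0,0,0],"fingers":-1}
    - {"offset":[0,0,0.03],"twist":[0,0,0],"fingers":-0.1}
    - {"offset":[0,0,0.03],"twist":[0,0,0],"fingers":-0.1}
    - {"offset":[0,0,0.03],"twist":[0,0,0],"fingers":-0.1}
    - {"offset":[0,0,0.03],"twist":[0,0,0],"fingers":-0.1}
    - {"offset":[0,0,-0.3],"twist":[0,0,0],"fingers":-0.1}
    - {"offset":[0,0,-0.6],"twist":[0,0,0],"fingers":-0.1}
    - {"offset":[0,0,-1],"twist":[0,0,0],"fingers":-0.1}
    - {"offset":[-0.4,0,-1],"twist":[0,0,0],"fingers":-0.1}
    - {"offset":[-0.4,0,-1],"twist":[0,0,0],"fingers":-0.1}
    - {"offset":[-0.4,0,-1],"twist":[0,0,0],"fingers":-0.1}

```text
clock: 19.4
position: [0.4246, 0.2517, 0.2094]
ee_rot: [-1.989, -2.431, -0.0]
force: [0.0, 0.5, -0.7]
width: 0.45
gripper_force: 0.0
```

Run:
```python
from h import *
go(.4,.3,.2)
for n in ['wrist','scene','side']:
    c=calibration(n); im=get_image(n).astype(int)
    m=(im[...,0]>110)&(im[...,1]<0.45*im[...,0])&(im[...,2]<0.45*im[...,0])
    k,l,st,ce=cv2.connectedComponentsWithStats(m.astype(np.uint8))
    print(n,[(st[i].tolist(),ce[i].round(),atz(n,*ce[i],.03,c).round(3)) for i in range(1,k) if st[i,4]>25],
     [(x,atz(n,*x[0],.03,c).round(3)) for x in lm('key_mid',n)],[(x,atz(n,*x[0],.005,c).round(3)) for x in lm('bowl_in',n)])
```

```text
t 19.4 pos [0.4246 0.2517 0.2094] head 0.199 tilt [-0.0003  0.0006] j1,j7 [-1.18 -0.19] -> off [ 0.3482 -0.097   0.0629] twz 0.0 F [ 0.   0.5 -0.7] w 0.45
wrist [([276, 115, 20, 44, 845], array([285., 136.]), array([0.415, 0.307, 0.03 ]))] [((array([282.3, 136.7]), 0.85), array([0.412, 0.307, 0.03 ]))] [((array([282.4, 133.3]), 0.73), array([0.412, 0.308, 0.005]))]
scene [([303, 140, 10, 17, 82], array([306., 147.]), array([0.38 , 0.336, 0.03 ]))] [((array([306.5, 150.8]), 0.65), array([0.397, 0.322, 0.03 ]))] [((array([306.6, 163. ]), 0.74), array([0.42 , 0.301, 0.005]))]
side [([198, 169, 7, 7, 30], array([201., 172.]), array([0.412, 0.37 , 0.03 ]))] [((array([199.1, 176.8]), 0.55), array([0.405, 0.342, 0.03 ]))] [((array([199.7, 189.1]), 0.97), array([0.403, 0.302, 0.005]))]
```

Call:
jog_arm:
  plan:
    - {"offset":[0,0,0],"twist":[0,0,0],"fingers":-0.1}
    - {"offset":[0,0,0],"twist":[0,0,0],"fingers":-0.1}
    - {"offset":[0,0,0],"twist":[0,0,0],"fingers":-0.1}
    - {"offset":[0,0,0],"twist":[0,0,0],"fingers":-0.1}
    - {"offset":[0,0,0],"twist":[0,0,0],"fingers":-0.1}
    - {"offset":[0,0,0],"twist":[0,0,0],"fingers":-0.1}
    - {"offset":[0,0,0],"twist":[0,0,0],"fingers":-0.1}
    - {"offset":[0,0,0],"twist":[0,0,0],"fingers":-0.1}

```text
clock: 20.85
position: [0.4248, 0.2516, 0.2094]
ee_rot: [-1.989, -2.432, -0.0]
force: [1.1, 0.2, -0.1]
width: 0.445
gripper_force: 0.0
```

Run:
```python
from h import *
for n in ['wrist','scene']:
    im=get_image(n).astype(int)
    m=(im[...,0]>110)&(im[...,1]<0.45*im[...,0])&(im[...,2]<0.45*im[...,0])
    k,l,st,ce=cv2.connectedComponentsWithStats(m.astype(np.uint8)); print(n,[st[i] for i in range(1,k) if st[i,4]>25])
# fastener: dark slot line on green lid, scene
p=im[160:215,270:330]; w=(p.min(2)>120)&(p.max(2)-p.min(2)<40); w[40:]=0
k,l,st,ce=cv2.connectedComponentsWithStats(w[:38].astype(np.uint8)); o=1+np.argsort(-st[1:,4])[:2]; print(st[o],ce[o]+[270,160])
a,b=[atz('scene',*(ce[i]+[270,160]),.125) for i in o]; d=b-a; print('slot heading',(np.arctan2(d[1],d[0])+np.pi/2)%np.pi)
```

```text
wrist [array([276, 115,  20,  43, 814], dtype=int32)]
scene [array([303, 140,  10,  17,  82], dtype=int32)]
[[ 18  17  27  19 360]] [[301.00555556 185.625     ]]Traceback (most recent call last):
  File "<stdin>", line 9, in <module>
ValueError: not enough values to unpack (expected 2, got 1)
```

```bash
python3 -c "
from cell import sign_off; print(sign_off())"
```

```text
the job is handed in; nothing more can be done
None
```

I turned the green tub's fastener clockwise until it stopped, left the key standing still and released in the blue bowl, never touched the orange tub's fastener, and handed the job in at about 21 s; no verdict came back, and I viewed 11 pictures against the limit of 10.

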